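# Reload the label-roll stand on the shop counter

### The arm

A 6-joint arm with a two-finger parallel gripper is mounted at the origin on the work surface. World frame = base frame: x ahead of the robot, y to its left, z up, the work surface at z = 0. Lengths are in m, angles in rad, forces in N, time in s.
With the tool pointing down it reaches from about 0.3 to 0.875 m from the base axis. Payload 6.4 kg.
Tool frame: the origin (TCP) lies at the very end of the fingers, on their centre line; the grasp point (between the pads) lies 19 mm behind it; z points along the fingers, y is the line along which they close (so a half turn about z gives the same grasp; the last joint's range is limited). The gripper opens to 85 mm and grips with 20 to 120 N. Pads are 22 mm wide; open, the fingers measure 114 mm over their backs; the gripper's body (76 mm by 85 mm) begins 54 mm behind the grasp point. The pads swing forward as they close: fully open they stand 13 mm farther back than shut.
Start: joints at [-1.393, 0.181, 1.607, -0, 1.354, -0.206], TCP at [0.215, -0.533, 0.231] pointing down, gripper open.
Joint ranges: [-2.99, 2.99], [-0.89, 2.07], [0.3, 2.58], [-1.14, 4.28], [0, 2.63], [-3.12, 3.12]. Speed limits (rad/s): [2.57, 2.57, 3.01, 3.14, 3.14, 3.14].

### API

Orientations are given as a unit quaternion [w, x, y, z].
In Python, from bench import telemetry, camera, ctrl, spotter gives the robot as it stands.
- The arm moves only by the tool send_rows, never from a script. Its argument "series" is a list of rows, each a list of 3 entries, a list of its own where there are three numbers: the turn, a rotation vector about the world's x, y, z in degrees, then the shift along the world's x, y, z in mm, then the closure, from -1 (fully open) to 1 (shut), so that 0 is half open. In form: [[[rx, ry, rz], [dx, dy, dz], gripper], ...]. A call has 1 to 10 rows; each row is the pose to reach, as a shift and turn from the pose commanded when the call began; what a row does not reach only later rows make up. A row lasts 1/8 s, in which the tool goes at most 62.5 mm and 10.7 degrees, less where a joint would pass 70% of its speed; a pose out of reach is approached as far as the arm can. A call with a gripper value outside its range is refused whole. The fingers move at their own pace and stop on an object; the grip force is fixed at half the most. Time passes only in rows, so rows that repeat a pose let the fingers close. It gives the time, the measured TCP pose, the force, the opening and the grip force at its end, in the units of the state.
- telemetry.get_obs(): the state, without advancing time (a new reading comes with each control period).
- camera(name): name is "scene" or "top" or "wrist"; returns a dict with "pixels" (480x640x3 uint8, red, green, blue), "camera_matrix" (3x3 intrinsics, pixels), "xyz" and "orientation" of the camera in the world. Camera axes: x right, y up, looking along -z (the intrinsics and any distortion apply to the point x, -y, -z); pixel columns grow to the right and rows downward; lengths in m; the calibration is good to about 2 mm. The wrist camera is an equidistant fisheye: a pixel r from the principal point sees the ray r / f radians off the axis. A picture is of the moment at which its call begins. There is no depth.
- ctrl.hand_in(): hands the job in; it is judged then, once.
Trained networks look in the newest picture that a camera, given by its name, has taken for a name from the list of things; names that differ only in an ending like _2 or _b are one class to them, and where a whole thing is asked for, a point or a joint stands for the part that bears it (a point fixed in the world has none). Each returns a list of dicts, best first, with "conf" (0 to 1); they miss things now and then, are a little off and sometimes report something else, mostly with a low value. They report only what shows in the picture. A call takes as long as a camera call. They do not tell look-alikes from the thing itself.
- spotter.boxes_of(thing, camera): "xyz" ([x, y, z] in m, in world coordinates, good to about 4 mm: the middle of the surface that is visible of it).
- spotter.landmark_of(thing, camera): "xyz" ([x, y, z] in m, in world coordinates, good to about 4 mm: a listed point, or the origin of a listed thing).
The state is a dict: "time_s": time; "q": joint angles; "dq": joint speeds; "joint_efforts": joint torques, N m; "eef_pos": TCP position; "eef_rot": TCP orientation; "wrist_force": force on the tool from outside, world axes, zero at the start; "torque": the same for the moment, N m; "opening": opening from 0.0 (shut) to 1.0 (fully open); "grasp_force": force on a finger pad.
Only numpy, scipy, OpenCV 4.12 (cv2) and the standard library are available. Lean on these libraries where they do the work, as an engineer would, in place of code of your own. Each camera call takes 0.05 s, during which the arm holds its last target. There are 200 camera calls.

### The job

First push the square grey roll stand a quarter turn round against the fixed corner post, so that it stands square on the counter close beside the post with its red tear bar facing the robot's side. Then put the yellow label roll over the stand's spindle and lower it, without dropping it, until it sits fully down on the base, and let go. Keep the stand flat on the counter and leave the white till roll, pen pot, bottle and calculator where they are.

Things in the scene. Friction and masses are not known exactly. Their poses are not given: they have to be found in the camera images.
- front_mark (a point): Round green sticker, 12 mm, flat on the counter 430 mm straight ahead of the robot: it marks the robot's side of the work (the tear bar ends up on this side of the spindle). Its x axis points straight ahead of the robot, y left, z up.
- post: Fixed smooth dark steel upright post with bright cap, 28 mm diameter, 50 mm tall. Origin at the centre of its foot, on the counter; axes parallel to the robot's.
- stand: Loose roll stand, about 0.7 kg: grey square base 120 x 120 mm, 25 mm thick, steel spindle upright at its centre, red tear bar along its -x edge. Origin: centre of its underside; x, y parallel to its sides. It starts on the robot's side of the post, up to 30 mm clear of it, tear bar towards the robot's right (yaw about 90 degrees). When finished, x points straight ahead (yaw 0).
- spindle_tip (a point): Top of the spindle, 85 mm above the counter, on the stand's axis. The spindle is 22 mm in diameter and rises 60 mm above the base, its top 8 mm tapered.
- tear_bar (a point): Middle of the red tear bar: 108 mm long along the stand's y, 8 mm thick, top at 70 mm above the counter, its centre line 52 mm from the spindle axis; two 8 mm legs under its ends.
- label_roll_center (a point): The yellow label roll with brown card core, standing upright: 60 mm diameter, 80 mm tall, about 0.2 kg, 26 mm bore right through. The point is on its axis, half-way up (40 mm above its underside). z along its axis. It may stand left or right of the stand.
- till_roll_center (a point): The white till roll with blue core, not to be moved: upright, 60 mm diameter, 80 mm tall. Point on its axis, half-way up.
- pot_center (a point): Blue pen pot holding three pens, not to be moved: 72 mm diameter, 85 mm tall, pens to 130 mm above the counter. Point on its axis, half-way up.
- soda: Green bottle, not to be moved: 66 mm diameter, 210 mm tall. Origin at the centre of its underside.
- calculator: Grey desk calculator lying flat, not to be moved: 140 mm along its x, 90 mm along its y, 25 mm high. Origin at the centre of its underside.
Not all that is in view belongs to the job. Several things look just like the stand: the one meant starts farthest to the robot's left.

How it is judged:
On the way, in this order (a step that is already met when the one before it is completed fails the run):
1. part-way through its turn, the stand bears against the corner post (contact force between stand and post above 0.3 N and angle between the x axis of stand and the x axis of post, either way round between 0.4 and 1.2 rad).
2. the stand is square beside the post, tear bar on the robot's side (angle between the x axis of stand and the x axis of post, either way round below 0.25 rad and x of front_mark in the frame of stand below -0.02 m and horizontal distance between stand and post below 0.13 m), for 0.2 s.
3. the yellow roll is fully down on the spindle (horizontal distance between label_roll_center and spindle_tip below 0.006 m and z of label_roll_center in the frame of stand below 0.069 m and angle between label_roll_center's own z axis and vertical below 0.08 rad), for 0.2 s.
At the end, for the whole second after the job is handed in: The stand is flat and at rest, its spindle within 130 mm of the post's axis, square to the counter within 0.25 rad (14 degrees) with the tear bar on the robot's side; the yellow roll is at rest over the spindle, upright, within 6 mm of its axis and down on the base within 4 mm, released (all of step 2 and all of step 3 and angle between stand's own z axis and vertical below 0.05 rad and linear speed of each of label_roll, stand below 0.03 m/s); the robot touches nothing.
It fails at once if the white till roll, pen pot, bottle or calculator is moved by more than 25 mm (distance of any of till_roll_center, pot_center, soda, calculator from where it was at the start of the episode above 0.025 m).
It fails at once if the stand is lifted or tipped (angle between stand's own z axis and vertical above 0.2 rad or height (world z) of stand above 0.015 m).
It fails at once if the yellow roll is dropped down the spindle (linear speed of label_roll above 0.5 m/s and horizontal distance between label_roll_center and spindle_tip below 0.02 m and z of label_roll_center in the frame of stand below 0.12 m).
It also fails if it takes over 72 s, if anything falls off the work surface, if the arm or the gripper's body presses on something with over 40 N, if the wrist force passes 120 N, or if a joint passes its speed limit or range.

## Working session

There is one attempt and no reset: what is moved stays moved. The work goes in short steps, Python scripts to look and compute and a tool call to move; the robot and the scene stay as the last step left them, time stands still between calls to the robot, and variables do not carry over. Pictures are saved under pics/ and viewed, at most 10 in all, crops included, and the job is handed in when it is done.

Besides the shell and the picture viewer there is one more tool, called by a JSON object that holds its "method" and its "body", one argument or row to a line. send_rows: Moves the arm, as the interface text tells. Its arguments: {"type":"object","properties":{"series":{"type":"array","items":{"type":"array"}}},"required":["series"]}

```bash
mkdir -p pics; ls
python3 - <<'E'
from bench import telemetry, camera, spotter
import cv2,numpy as np
for c in ["scene","top"]:
    d=camera(c); cv2.imwrite(f"pics/{c}0.png",d["pixels"][:,:,::-1])
    print(c,d["camera_matrix"],d["xyz"],d["orientation"])
    for t in ["front_mark","post","stand","spindle_tip","tear_bar","label_roll_center","till_roll_center","pot_center","soda","calculator"]:
        print(t,[(np.round(r["xyz"],3).tolist(),round(r["conf"],2)) for r in spotter.landmark_of(t,c)])
o=telemetry.get_obs();print(o)
E
```

```text
pics
scene [[605.11601467   0.         316.1379237 ]
 [  0.         605.11601467 244.64281123]
 [  0.           0.           1.        ]] [ 1.02674348 -0.59834959  1.0371129 ] [0.89346874 0.32215107 0.11389725 0.29147848]
front_mark [([0.429, -0.002, 0.002], 0.93)]
post [([0.605, -0.12, 0.002], 0.86)]
stand [([0.288, -0.183, 0.001], 0.91), ([0.5, -0.084, -0.001], 0.72), ([0.74, -0.231, 0.003], 0.71)]
spindle_tip [([0.74, -0.233, 0.082], 0.84), ([0.504, -0.083, 0.084], 0.79), ([0.292, -0.182, 0.081], 0.76)]
tear_bar [([0.766, -0.27, 0.066], 0.64), ([0.492, -0.135, 0.065], 0.63), ([0.344, -0.185, 0.067], 0.61), ([0.588, -0.334, 0.041], 0.16)]
label_roll_center [([0.449, 0.238, 0.046], 0.84), ([0.43, -0.002, 0.002], 0.57), ([0.501, -0.083, -0.003], 0.27), ([0.492, -0.134, 0.063], 0.17)]
till_roll_center [([0.586, -0.333, 0.041], 0.75)]
pot_center [([0.603, 0.22, 0.04], 0.61)]
soda [([0.534, 0.428, -0.001], 0.58)]
calculator [([0.382, -0.366, -0.003], 0.73)]
top [[599.71245725   0.         318.75558904]
 [  0.         599.71245725 247.28837197]
 [  0.           0.           1.        ]] 
[... 757 characters left out ...]
 0.16)]
{'time_s': 1.1, 'q': array([-1.39329967e+00,  1.80778965e-01,  1.60701680e+00, -1.86773582e-05,
        1.35379556e+00, -2.06298141e-01]), 'dq': array([ 0.00221661,  0.00168648,  0.00138115, -0.00052021,  0.00034942,
        0.00153459]), 'joint_efforts': array([ 9.36594120e-05, -4.44846475e+01, -3.51690567e+01, -6.17361684e-05,
        6.67087243e-04, -1.65910149e-05]), 'eef_pos': array([ 0.21531714, -0.53317175,  0.23129217]), 'eef_rot': array([ 5.32070744e-07,  9.81643744e-01,  1.90723779e-01, -9.12827426e-06]), 'wrist_force': array([ 0.21426648,  0.32826023, -0.44555031]), 'torque': array([-0.01342244, -0.01066239, -0.03445719]), 'grasp_force': 0.0, 'opening': 0.9993138753930026}
```

View pics/scene0.png

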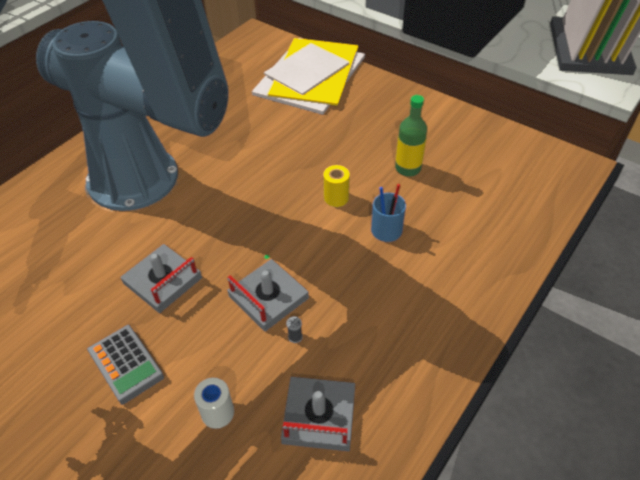

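View pics/top0.png

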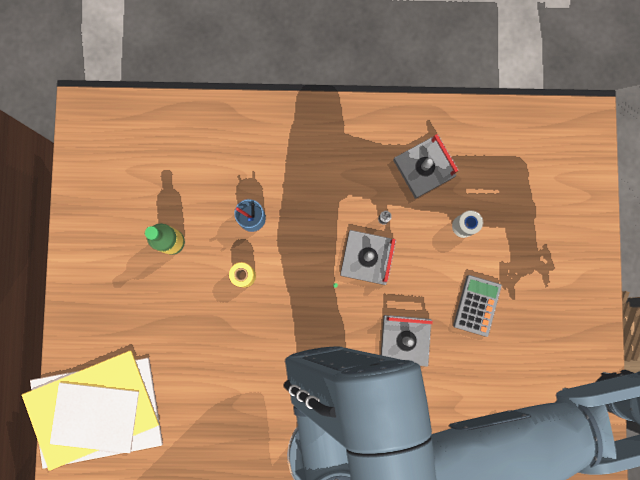

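The scene shows three look-alike stands: scene (267,293) / top (367,256), top (406,340) and top (425,166). The farthest left (largest y) is the one at top (367,256), next to the post at (386,216) and with its bar to the right. The yellow roll is at top (241,275) and the till roll at (468,223). I'll check the choice with a crop and an overlay.

```bash
cat > h.py <<'E'
import cv2,numpy as np
from scipy.spatial.transform import Rotation as R
from bench import camera,telemetry,spotter
def proj(d,P):
    q=d["orientation"]; M=R.from_quat([q[1],q[2],q[3],q[0]]).as_matrix()
    c=(np.atleast_2d(P)-d["xyz"])@M; c=c*[1,-1,-1]; p=c@np.array(d["camera_matrix"]).T
    return p[:,:2]/p[:,2:]
def stand_pts(x,y,yaw):
    c,s=np.cos(yaw),np.sin(yaw)
    L=np.array([[-60,-60,25],[60,-60,25],[60,60,25],[-60,60,25],[0,0,85],[-52,-54,70],[-52,54,70]])/1e3
    return np.c_[x+c*L[:,0]-s*L[:,1],y+s*L[:,0]+c*L[:,1],L[:,2]]
def overlay(d,x,y,yaw,extra,box,name,k=5):
    x0,y0,x1,y1=box; im=np.ascontiguousarray(cv2.resize(d["pixels"][y0:y1,x0:x1,::-1],None,fx=k,fy=k,interpolation=cv2.INTER_CUBIC))
    f=lambda P:np.round(((proj(d,P)-[x0,y0]+.5)*k)).astype(int)
    p=f(stand_pts(x,y,yaw)); cv2.polylines(im,[p[:4].reshape(-1,1,2)],True,(0,255,0),1); cv2.line(im,tuple(map(int,p[5])),tuple(map(int,p[6])),(255,255,0),1)
    for e in [p[4]]+list(f(extra)): cv2.drawMarker(im,tuple(map(int,e)),(255,0,255),0,15,1)
    cv2.imwrite(name,im)
E
python3 - <<'E'
from h import *
d=camera("top")
overlay(d,.502,-.080,np.radians(78.5),[[.604,-.1205,.05],[.4485,.2355,.08]],(220,195,400,300),"pics/c1.png",4)
E
```

```text
(no output)
```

View pics/c1.png

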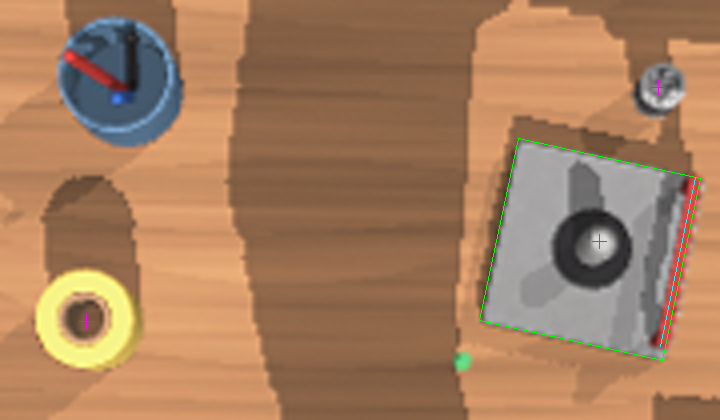

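The crop shows the chosen stand at crop (590,250). The overlay edges, spindle, post (658,88) and roll (87,320) all fit within about 1–2 mm. Stand is at (0.502,-0.079), yaw 78.5°. I'll grip the spindle with the fingers closing along the stand's y, clear of the bar.

{"method": "send_rows", "body": {
  "series": [
    [[0,0,10],[30,50,0],-1],
    [[0,0,56.5],[287,454,-60],-1],
    [[0,0,56.5],[287,454,-60],-1],
    [[0,0,56.5],[287,454,-60],-1],
    [[0,0,56.5],[287,454,-60],-1],
    [[0,0,56.5],[287,454,-60],-1],
    [[0,0,56.5],[287,454,-60],-1],
    [[0,0,56.5],[287,454,-60],-1],
    [[0,0,56.5],[287,454,-60],-1],
    [[0,0,56.5],[287,454,-60],-1]
  ]
}}

```text
time_s: 2.4
eef_pos: [0.5031, -0.0764, 0.1708]
eef_rot: [-0.0, 0.773, 0.634, 0.0]
wrist_force: [0.0, -0.3, 0.2]
opening: 1.0
grasp_force: 0.0
```

{"method": "send_rows", "body": {
  "series": [
    [[0,0,0],[0,0,-40],-1],
    [[0,0,0],[0,0,-80],-1],
    [[0,0,0],[0,0,-115],-1],
    [[0,0,0],[0,0,-134],-1],
    [[0,0,0],[0,0,-134],-1],
    [[0,0,0],[0,0,-134],1],
    [[0,0,0],[0,0,-134],1],
    [[0,0,0],[0,0,-134],1],
    [[0,0,0],[0,0,-134],1],
    [[0,0,0],[0,0,-134],1]
  ]
}}

```text
time_s: 3.65
eef_pos: [0.503, -0.0794, 0.0382]
eef_rot: [0.001, 0.774, 0.633, 0.0]
wrist_force: [-0.8, 0.0, 6.0]
opening: 0.241
grasp_force: 58.7
```

Spindle gripped. I'll turn to about 55° and press against the post.

{"method": "send_rows", "body": {
  "series": [
    [[0,0,-6],[9,5,0],1],
    [[0,0,-12],[18,9,0],1],
    [[0,0,-18],[27,13,0],1],
    [[0,0,-23.5],[35,17,0],1],
    [[0,0,-23.5],[39,14,0],1],
    [[0,0,-23.5],[43,12,0],1],
    [[0,0,-23.5],[46,10,0],1],
    [[0,0,-23.5],[48,8,0],1],
    [[0,0,-23.5],[49,7,0],1]
  ]
}}

```text
time_s: 4.78
eef_pos: [0.5508, -0.071, 0.0382]
eef_rot: [-0.001, 0.887, 0.462, -0.0]
wrist_force: [-6.0, 5.5, 11.6]
opening: 0.243
grasp_force: 59.5
```

Run:
```python
from h import *
o=telemetry.get_obs();print(o["eef_pos"],o["wrist_force"],o["torque"],o["opening"])
d=camera("top")
overlay(d,.550,-.071,np.radians(55),[[.604,-.1205,.05]],(300,180,430,290),"pics/c2.png",5)
```

```text
[ 0.55079517 -0.07104629  0.03815911] [-6.04683092  5.48586151 11.61124724] [0.67681622 0.75652607 0.00414474] 0.2429755291322262
```

View pics/c2.png

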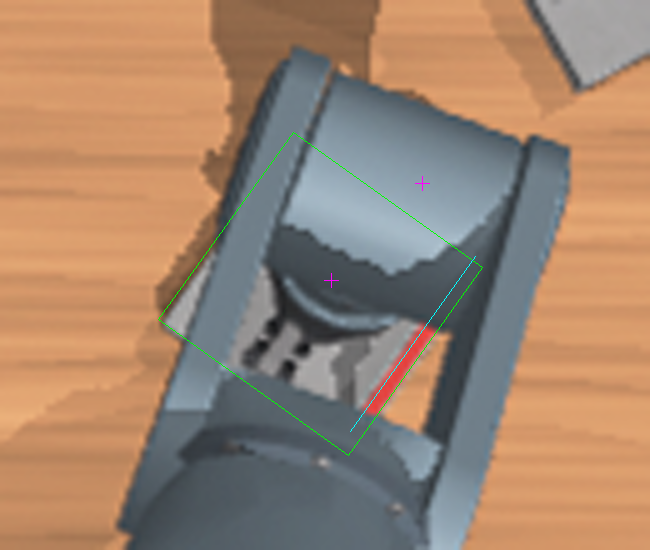

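The stand followed to 55°, with the bar at crop (400,370). The gripper hides the post. I'll press a little farther to make sure of contact.

{"method": "send_rows", "body": {
  "series": [
    [[0,0,0],[2,-1,0],1],
    [[0,0,0],[4,-3,0],1],
    [[0,0,0],[4,-3,0],1]
  ]
}}

```text
time_s: 5.2
eef_pos: [0.5519, -0.0718, 0.0383]
eef_rot: [-0.004, 0.887, 0.462, -0.002]
wrist_force: [-18.7, 13.9, 26.9]
opening: 0.235
grasp_force: 61.7
```

Contact with the post is confirmed (23 N). I'll back off and finish the turn to yaw 0.

{"method": "send_rows", "body": {
  "series": [
    [[0,0,0],[-10,2,0],1],
    [[0,0,-4],[-25,4,0],1],
    [[0,0,-12],[-40,5,0],1],
    [[0,0,-21],[-40,5,0],1],
    [[0,0,-30],[-40,5,0],1],
    [[0,0,-39],[-40,5,0],1],
    [[0,0,-48],[-40,5,0],1],
    [[0,0,-55],[-38,5,0],1],
    [[0,0,-55],[-34,5,0],1],
    [[0,0,-55],[-34,5,0],1]
  ]
}}

```text
time_s: 6.45
eef_pos: [0.5207, -0.0706, 0.0381]
eef_rot: [0.0, 1.0, 0.0, -0.001]
wrist_force: [-7.9, -0.6, 14.3]
opening: 0.239
grasp_force: 60.5
```

Release, rise, and move toward the yellow roll so the view is clear.

{"method": "send_rows", "body": {
  "series": [
    [[0,0,0],[0,0,0],-1],
    [[0,0,0],[0,0,0],-1],
    [[0,0,0],[0,0,0],-1],
    [[0,0,0],[0,0,0],-1],
    [[0,0,0],[0,0,50],-1],
    [[0,0,0],[0,0,110],-1],
    [[0,0,0],[-20,60,132],-1],
    [[0,0,0],[-40,120,132],-1],
    [[0,0,0],[-56,180,132],-1],
    [[0,0,0],[-72,240,132],-1]
  ]
}}

```text
time_s: 7.7
eef_pos: [0.4498, 0.1675, 0.1697]
eef_rot: [-0.0, 1.0, -0.0, 0.001]
wrist_force: [1.2, -0.5, -0.2]
opening: 1.001
grasp_force: 0.0
```

{"method": "send_rows", "body": {
  "series": [
    [[0,0,0],[0,63,0],-1],
    [[0,0,0],[0,66,0],-1],
    [[0,0,0],[0,66,0],-1],
    [[0,0,0],[0,66,0],-1]
  ]
}}

```text
time_s: 8.2
eef_pos: [0.4506, 0.2305, 0.1691]
eef_rot: [0.0, 1.0, -0.001, -0.0]
wrist_force: [-0.1, 0.8, 0.2]
opening: 1.003
grasp_force: 0.0
```

Run:
```python
from h import *
o=telemetry.get_obs();print(o["time_s"],o["eef_pos"],o["eef_rot"],o["opening"])
for c in ["top","scene"]:
    d=camera(c)
    if c=="top": overlay(d,.521,-.0705,0,[[.604,-.1205,.05],[.4485,.2355,.08]],(220,190,400,300),"pics/c3.png",4)
    for t in ["stand","spindle_tip","tear_bar","label_roll_center"]:
        print(t,[(np.round(r["xyz"],3).tolist(),round(r["conf"],2)) for r in spotter.landmark_of(t,c)])
```

```text
8.2 [0.45059976 0.23054724 0.16909684] [ 2.22883779e-04  9.99999529e-01 -9.27591440e-04 -1.77616751e-04] 1.0030373599895863
stand [([0.744, -0.228, 0.002], 0.85), ([0.518, -0.071, 0.001], 0.79), ([0.289, -0.179, -0.002], 0.6), ([0.603, -0.124, 0.001], 0.58)]
spindle_tip [([0.29, -0.185, 0.083], 0.9), ([0.516, -0.066, 0.088], 0.77), ([0.748, -0.231, 0.083], 0.65)]
tear_bar [([0.349, -0.185, 0.062], 0.89), ([0.462, -0.071, 0.063], 0.83), ([0.539, 0.424, 0.0], 0.59)]
label_roll_center []
stand [([0.741, -0.228, 0.004], 0.81), ([0.289, -0.181, 0.002], 0.7), ([0.517, -0.074, -0.002], 0.64)]
spindle_tip [([0.521, -0.07, 0.082], 0.85), ([0.741, -0.234, 0.081], 0.82), ([0.292, -0.182, 0.08], 0.75)]
tear_bar [([0.767, -0.276, 0.064], 0.96), ([0.348, -0.186, 0.066], 0.8), ([0.465, -0.072, 0.06], 0.6)]
label_roll_center [([0.449, 0.239, 0.047], 0.83), ([0.385, -0.367, -0.001], 0.32)]
```

View pics/c3.png

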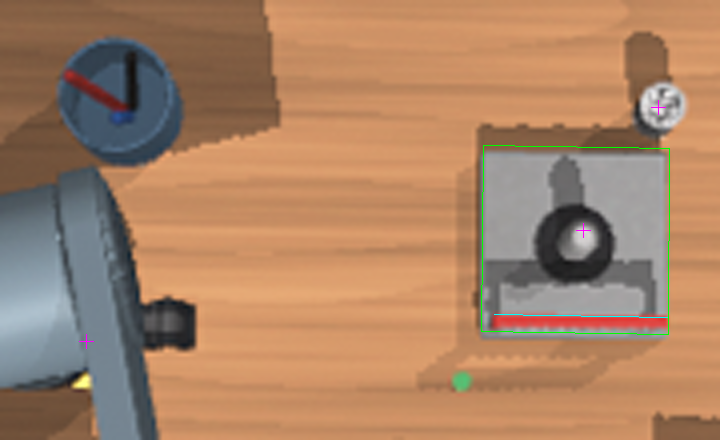

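The stand is square, with the spindle at crop (577,237) and the post at (660,107). It appears about 2 mm nearer than the overlay, so I'll measure x at sub-pixel level for the stand base and the roll.

Run:
```python
from h import *
from scipy.optimize import brentq
d=camera("top"); im=d["pixels"].astype(float)
sat=lambda a:a.max(2)-a.min(2)
S=sat(im)
def xof(y,z,row): # world x where row projects
    return brentq(lambda x:proj(d,[x,y,z])[0,1]-row,0.2,0.9)
for y in [-.10,-.09,-.05,-.04,-.03]:
    u=int(round(proj(d,[.52,y,.025])[0,0])); 
    out=[]
    for xe in(.579,.459):
        v=int(round(proj(d,[xe,y,.025])[0,1])); w=S[v-5:v+6,u-1:u+2].mean(1)
        g=np.abs(np.diff(w)); k=g.argmax(); k0=max(k-1,0); gg=g[k0:k+2]; r=v-5+k0+.5+(gg*np.arange(len(gg))).sum()/gg.sum()
        out.append(xof(y,.025,r))
    print(y,np.round(out,4),np.mean(out).round(4))
# roll, first picture
a=cv2.imread("pics/top0.png").astype(int); h=cv2.cvtColor(a.astype(np.uint8),cv2.COLOR_BGR2HSV)
m=((h[...,0]>24)&(h[...,0]<34)&(h[...,1]>130)&(h[...,2]>110)).astype(np.uint8); m[:255]=0;m[295:]=0;m[:,:222]=0;m[:,262:]=0
cs,_=cv2.findContours(m,cv2.RETR_CCOMP,cv2.CHAIN_APPROX_NONE)
print("pred",proj(d,[[.4485,.2355,.08],[.4485,.2055,.08],[.4785,.2355,.08]]))
for c in cs:
    if len(c)>8: print(len(c),cv2.fitEllipse(c),c.min((0,1)),c.max((0,1)))
```

```text
-0.1 [0.5779 0.4717] 0.5248
-0.09 [0.5778 0.4716] 0.5247
-0.05 [0.5771 0.464 ] 0.5205
-0.04 [0.5771 0.4639] 0.5205
-0.03 [0.5773 0.4638] 0.5206
pred [[240.89743906 274.74806972]
 [253.08600447 274.91921037]
 [241.20754614 262.59516491]]
```

{"method": "send_rows", "body": {
  "series": [
    [[0,0,0],[0,0,-40],-1],
    [[0,0,0],[0,0,-85],-1],
    [[0,0,0],[0,0,-118],-1],
    [[0,0,0],[0,0,-130],-1],
    [[0,0,0],[0,0,-130],-1],
    [[0,0,0],[0,0,-130],1],
    [[0,0,0],[0,0,-130],1],
    [[0,0,0],[0,0,-130],1],
    [[0,0,0],[0,0,-130],1],
    [[0,0,0],[0,0,-130],1]
  ]
}}

```text
time_s: 10.0
eef_pos: [0.4519, 0.2325, 0.0415]
eef_rot: [-0.001, 1.0, -0.0, 0.002]
wrist_force: [-1.3, 1.0, 5.9]
opening: 0.7
grasp_force: 63.7
```

{"method": "send_rows", "body": {
  "series": [
    [[0,0,0],[0,0,30],1],
    [[0,0,0],[0,0,70],1],
    [[0,0,0],[0,0,105],1],
    [[0,0,0],[15,-50,105],1],
    [[0,0,0],[30,-110,105],1],
    [[0,0,0],[45,-170,105],1],
    [[0,0,0],[60,-230,105],1],
    [[0,0,0],[69,-280,105],1],
    [[0,0,0],[69,-303,105],1],
    [[0,0,0],[69,-303,105],1]
  ]
}}

```text
time_s: 11.25
eef_pos: [0.5197, -0.073, 0.1452]
eef_rot: [0.0, 1.0, -0.002, 0.001]
wrist_force: [-0.5, -0.2, -1.7]
opening: 0.695
grasp_force: 65.2
```

{"method": "send_rows", "body": {
  "series": [
    [[0,0,0],[0,0,0],1],
    [[0,0,0],[0,0,0],1]
  ]
}}

```text
time_s: 11.5
eef_pos: [0.5194, -0.07, 0.1445]
eef_rot: [-0.0, 1.0, 0.001, 0.0]
wrist_force: [0.1, 0.1, -1.3]
opening: 0.697
grasp_force: 65.2
```

Run:
```python
from h import *
o=telemetry.get_obs();print(o["time_s"],o["eef_pos"],o["eef_rot"],o["opening"],o["wrist_force"])
d=camera("scene")
p=proj(d,[[.518,-.0706,.085],[.518,-.0706,.025],[.518,-.0706,.104]]);print(p)
overlay(d,.518,-.0706,0,[[.518,-.0706,.184],[.518,-.0706,.104]],(200,180,340,340),"pics/c4.png",4)
for t in ["stand","spindle_tip","label_roll_center"]:
  print(t,[(np.round(r["xyz"],3).tolist(),round(r["conf"],2)) for r in spotter.landmark_of(t,"scene")])
```

```text
11.5 [ 0.5193526  -0.07000542  0.14449774] [-7.07120982e-05  9.99999760e-01  6.79739069e-04  1.10937071e-04] 0.6968060150210168 [ 0.09318176  0.10093888 -1.31867203]
[[275.45665857 272.49957977]
 [277.42020032 290.21402401]
 [274.80304558 266.60289288]]
stand [([0.741, -0.229, 0.005], 0.76), ([0.515, -0.073, 0.002], 0.72), ([0.288, -0.181, -0.001], 0.61)]
spindle_tip [([0.294, -0.184, 0.081], 0.69), ([0.52, -0.07, 0.083], 0.65), ([0.74, -0.231, 0.08], 0.65)]
label_roll_center [([0.517, -0.068, 0.15], 0.57)]
```

View pics/c4.png

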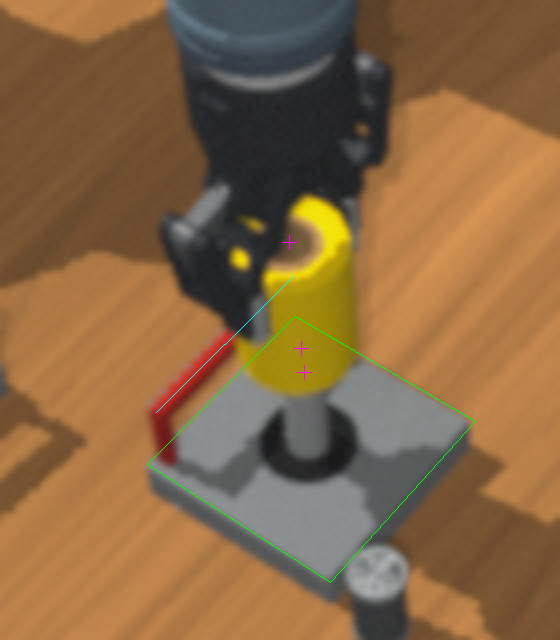

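The roll hangs over the spindle, with its bottom at about crop (298,350) and the spindle at (307,410). I'll fit both silhouettes before lowering.

Run:
```python
from h import *
from scipy.optimize import least_squares
d=camera("scene"); im=d["pixels"].astype(float)
t=np.linspace(0,2*np.pi,200)
def sil(x,y,z,r): return proj(d,np.c_[x+r*np.cos(t),y+r*np.sin(t),np.full(200,z)])
Y=im[...,0]-im[...,2]  # yellow-ness
def cross(w,s):  # subpixel of strongest step
    g=np.diff(w)*s; k=int(g.argmax()); gg=np.clip(g[max(k-1,0):k+2],0,None); return max(k-1,0)+.5+(gg*np.arange(len(gg))).sum()/gg.sum()
rows=range(258,272); R_=[];L_=[]
for v in rows:
    R_.append(280+cross(Y[v,280:296],-1))
for v in range(266,272): L_.append(255+cross(Y[v,255:270],1))
cols=range(268,283); B=[270+cross(Y[270:285,u],-1) for u in cols]
# roll: bottom rim z=.103
def res(p):
    s=sil(p[0],p[1],.103,.03)
    low=s[s[:,1]>s[:,1].mean()]; low=low[low[:,0].argsort()]
    r=list(np.interp(list(cols),low[:,0],low[:,1])-B)
    s2=sil(p[0],p[1],.183,.03)
    for v,rr in zip(rows,R_):
        a,b=s[s[:,0].argmax()],s2[s2[:,0].argmax()]; r.append(a[0]+(b[0]-a[0])*(v-a[1])/(b[1]-a[1])-rr)
    return r
f=least_squares(res,[.518,-.07],loss="soft_l1");print("roll",f.x,np.abs(f.fun).max())
print(np.round(R_,1),np.round(L_,1),np.round(B,1))
G=im.mean(2)
for v in range(279,288):
    w=G[v,268:286]; l=cross(w[:10],1)+268; r=cross(w[9:],-1)+277
    p0,p1=proj(d,[[.518,-.0706,.025],[.518,-.0706,.085]]); ax=p0[0]+(p1[0]-p0[0])*(v-p0[1])/(p1[1]-p0[1])
    print(v,round(l,2),round(r,2),"mid",round((l+r)/2,2),"pred",round(ax,2))
e=1e-3;J=(proj(d,[[.519,-.0706,.1],[.518,-.0696,.1]])-proj(d,[.518,-.0706,.1])); print("px/mm",J)
# base visible top edges: fit square
S=im.max(2)-im.min(2)
def fit(p):
    q=stand_pts(*p); r=[]
    P=proj(d,q[:4])
    m=np.array([[.5,.9]])
    for i,j in((0,1),(1,2),(2,3)):
        for a in np.linspace(.25,.75,9):
            c=P[i]*(1-a)+P[j]*a; n=np.array([P[j][1]-P[i][1],P[i][0]-P[j][0]]); n/=np.linalg.norm(n)
            r.append((c,n))
    return r
for i,(c,n) in enumerate(fit([.518,-.0706,0])):
    s=np.arange(-4,4.01,.25); q=c+s[:,None]*n
    w=cv2.remap(im.mean(2).astype(np.float32),q[:,0].astype(np.float32)[None],q[:,1].astype(np.float32)[None],cv2.INTER_LINEAR)[0]
    g=np.abs(np.diff(w)); print(i//9,round(s[g.argmax()]+.12,2),end=" ")
```

```text
roll [ 0.51307184 -0.07271984] 1.514347184490191
[285.9 287.7 285.5 287.3 287.7 287.6 287.3 287.5 286.8 287.4 287.4 287.8
 287.6 287.4] [266.3 258.9 259.2 259.4 259.4 261.1] [277.5 277.6 278.3 278.3 278.4 278.4 278.5 278.4 278.3 278.3 277.7 277.6
 277.4 276.7 276.4]
279 274.5 279.12 mid 276.81 pred 276.18
280 275.0 278.67 mid 276.84 pred 276.29
281 270.5 280.14 mid 275.32 pred 276.4
282 270.94 281.05 mid 276.0 pred 276.51
283 270.75 281.33 mid 276.04 pred 276.62
284 270.44 281.46 mid 275.95 pred 276.73
285 270.48 281.44 mid 275.96 pred 276.84
286 270.66 281.49 mid 276.08 pred 276.95
287 270.53 281.59 mid 276.06 pred 277.06
px/mm [[ 0.3967738   0.23601547]
 [ 0.32070352 -0.32740708]]
0 -0.38 0 3.87 0 -0.63 0 -0.38 0 -0.63 0 -0.63 0 -0.38 0 -0.63 0 -0.13 1 -2.13 1 0.62 1 -0.13 1 -0.13 1 1.12 1 -0.38 1 -0.38 1 -0.13 1 2.87 2 0.87 2 1.12 2 0.87 2 0.62 2 0.62 2 -0.88 2 3.62 2 -2.13 2 -3.63
```

Relative to the spindle, the roll is about 2 mm short in x and level in y. I'll shift it and lower gently past the taper.

{"method": "send_rows", "body": {
  "series": [
    [[0,0,0],[2,-0.5,0],1],
    [[0,0,0],[2,-0.5,-6],1],
    [[0,0,0],[2,-0.5,-12],1],
    [[0,0,0],[2,-0.5,-17],1],
    [[0,0,0],[2,-0.5,-21],1],
    [[0,0,0],[2,-0.5,-25],1],
    [[0,0,0],[2,-0.5,-29],1],
    [[0,0,0],[2,-0.5,-32],1],
    [[0,0,0],[2,-0.5,-32],1]
  ]
}}

```text
time_s: 12.88
eef_pos: [0.5212, -0.0716, 0.112]
eef_rot: [-0.0, 1.0, -0.0, -0.0]
wrist_force: [-0.6, -0.2, -1.2]
opening: 0.697
grasp_force: 65.2
```

It's on the spindle with no contact force. Lowering the rest of the way.

{"method": "send_rows", "body": {
  "series": [
    [[0,0,0],[0,0,-8],1],
    [[0,0,0],[0,0,-16],1],
    [[0,0,0],[0,0,-24],1],
    [[0,0,0],[0,0,-31],1],
    [[0,0,0],[0,0,-37],1],
    [[0,0,0],[0,0,-41],1],
    [[0,0,0],[0,0,-43],1],
    [[0,0,0],[0,0,-45],1],
    [[0,0,0],[0,0,-46],1],
    [[0,0,0],[0,0,-46],1]
  ]
}}

```text
time_s: 14.12
eef_pos: [0.5213, -0.0716, 0.0666]
eef_rot: [-0.0, 1.0, -0.0, -0.0]
wrist_force: [-3.8, 1.1, 3.8]
opening: 0.697
grasp_force: 65.6
```

It has reached the base (force up 5 N, height matches). Release and rise.

{"method": "send_rows", "body": {
  "series": [
    [[0,0,0],[0,0,0],0.2],
    [[0,0,0],[0,0,0],-0.4],
    [[0,0,0],[0,0,0],-1],
    [[0,0,0],[0,0,0],-1],
    [[0,0,0],[0,0,0],-1],
    [[0,0,0],[0,0,40],-1],
    [[0,0,0],[0,0,90],-1],
    [[0,0,0],[0,50,120],-1],
    [[0,0,0],[-20,110,120],-1],
    [[0,0,0],[-60,150,120],-1]
  ]
}}

```text
time_s: 15.38
eef_pos: [0.4617, 0.0801, 0.1871]
eef_rot: [-0.0, 1.0, 0.0, 0.001]
wrist_force: [-0.4, 0.9, 0.6]
opening: 0.998
grasp_force: 0.0
```

{"method": "send_rows", "body": {
  "series": [
    [[0,0,0],[-60,20,0],-1],
    [[0,0,0],[-60,20,0],-1],
    [[0,0,0],[-60,20,0],-1],
    [[0,0,0],[-60,20,0],-1]
  ]
}}

```text
time_s: 15.88
eef_pos: [0.403, 0.0977, 0.1868]
eef_rot: [0.0, 1.0, -0.001, 0.001]
wrist_force: [-0.8, -0.2, 0.2]
opening: 1.002
grasp_force: 0.0
```

Run:
```python
from h import *
a=camera("scene"); b=camera("top")
A=cv2.resize(a["pixels"][190:350,190:350,::-1],(400,400)); B=cv2.resize(b["pixels"][160:320,290:450,::-1],(400,400))
cv2.imwrite("pics/c5.png",np.hstack([A,B]))
for c in ["scene","top"]:
 for t in ["stand","label_roll_center","till_roll_center","pot_center"]:
  print(t,[(np.round(r["xyz"],3).tolist(),round(r["conf"],2)) for r in spotter.landmark_of(t,c)])
```

```text
stand [([0.742, -0.231, 0.004], 0.95), ([0.29, -0.183, 0.0], 0.94), ([0.515, -0.072, 0.002], 0.82)]
label_roll_center [([0.521, -0.069, 0.07], 0.85)]
till_roll_center [([0.588, -0.333, 0.041], 0.74)]
pot_center [([0.605, 0.218, 0.042], 0.96)]
stand [([0.74, -0.228, 0.004], 0.92), ([0.518, -0.068, 0.004], 0.82), ([0.289, -0.179, 0.001], 0.75)]
label_roll_center [([0.515, -0.072, 0.065], 0.85)]
till_roll_center [([0.588, -0.332, 0.037], 0.93)]
pot_center [([0.602, 0.223, 0.047], 0.81)]
```

View pics/c5.png

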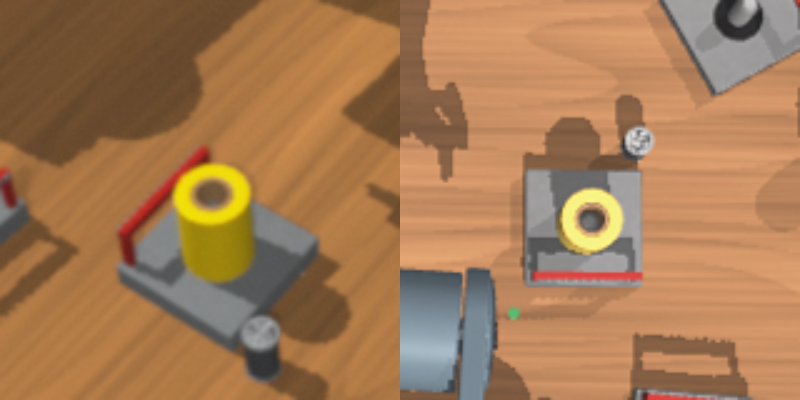

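The picture shows the yellow roll seated on the spindle at (215,220) left and (592,220) right. The stand is square with its bar towards the robot at (590,276), the post is beside it at (637,142), and the arm is clear.

```bash
python3 -c "
from bench import ctrl; print(ctrl.hand_in())"
```

```text
the job is handed in; nothing more can be done
None
```

I turned the stand square against the post with its tear bar facing the robot, then lowered the yellow roll onto the base, let go and handed the job in at about 16 s; the hand-in gave no verdict, but the last pictures show the roll seated and the till roll and pot unmoved (bottle and calculator not rechecked).

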